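# Fetch the ink bottle from between the paint jars

## Robot

A 6-joint arm with a two-finger parallel gripper is mounted at the origin on a cart in front of the work surface, level with it; the furniture and walls round the work are solid. World frame = base frame: x ahead of the robot, y to its left, z up, the work surface at z = 0. Lengths are in m, angles in rad, forces in N, time in s.
With the tool pointing down it reaches from about 0.325 to 0.875 m from the base axis. Payload 4.4 kg.
Tool frame: the origin (TCP) lies between the finger pads; the fingertips stand 25 mm ahead of it and the grasp point (between the pads) lies 6 mm ahead of it (r.tips_ahead is the distance from the TCP to the fingertips, in m); z points along the fingers, y is the line along which they close (so a half turn about z gives the same grasp; the last joint's range is limited). The gripper opens to 85 mm and grips with 20 to 120 N. Pads are 22 mm wide; open, the fingers measure 114 mm over their backs; the gripper's body (76 mm by 85 mm) begins 54 mm behind the grasp point. The pads swing forward as they close: fully open they stand 13 mm farther back than shut.
Start: joints at [1.139, 0.207, 1.542, -0, 1.393, -0.15], TCP at [0.16, 0.552, 0.256] pointing down, gripper open.
Joint ranges: [-2.73, 2.73], [-0.86, 2.22], [0.23, 2.46], [-1.11, 4.25], [0.08, 2.63], [-2.82, 2.82]. Speed limits (rad/s): [2.79, 2.79, 3.14, 3.14, 3.14, 3.14].

## Interface

Orientations are given as a 3x3 rotation matrix whose columns are the frame's x, y, z axes.
In Python, from cell import r, camera, workorder gives the robot as it stands.
- The arm moves only by the tool jog_arm, never from a script. Its argument "plan" is a list of rows, each a list of 2 entries, a list of its own where there are three numbers: the shift along the tool's x, y, z in m, then the turn, a rotation vector about the tool's x, y, z in rad. A call has 1 to 10 rows; each row is the pose to reach, as a shift and turn from the pose commanded when the call began, along the tool's axes at that moment; what a row does not reach only later rows make up. A row lasts 1/12 s, in which the tool goes at most 41.7 mm and 7.16 degrees, less where a joint would pass 70% of its speed; a pose out of reach is approached as far as the arm can. A call with a gripper value outside its range is refused whole. "gripper" is the closure in counts, from 0 (fully open) to 255 (shut), set as the call begins (left out, the last holds). The fingers move at their own pace and stop on an object; the grip force is fixed at half the most. Time passes only in rows, so rows that repeat a pose let the fingers close. It gives the time, the measured TCP pose, the force, the opening and the grip force at its end, in the units of the state.
- r.get_state(): the state, without advancing time (a new reading comes with each control period).
- camera(name): name is "side" or "top"; returns a dict with "image" (384x512x3 uint8, red, green, blue), "fx", "fy", "cx", "cy" (pixels), "dist_coeffs" ([k1, k2, p1, p2, k3] as OpenCV has them; the pictures are not rectified), "extrinsics" (4x4, takes a point from camera to world coordinates). Camera axes: x right, y down, z forward; pixel columns grow to the right and rows downward; lengths in m; the calibration is good to about 2 mm. A picture is of the moment at which its call begins. There is no depth.
- workorder.job_done(): hands the job in; it is judged then, once.
The state is a dict: "time_s": time; "joint_positions": joint angles; "dq": joint speeds; "joint_torque": joint torques, N m; "position": TCP position; "orientation": TCP orientation; "ft_force": force on the tool from outside, world axes, zero at the start; "torque": the same for the moment, N m; "opening": finger opening in m; "grip_force": force on a finger pad.
Only numpy, scipy, OpenCV 4.12 (cv2) and the standard library are available. Lean on these libraries where they do the work, as an engineer would, in place of code of your own. Each camera call takes 0.05 s, during which the arm holds its last target. There are 200 camera calls.

## Task

Three open paint jars stand in a row on the plywood board, and the amber ink bottle lies between two of them. First move the two jars on either side of the bottle onto the dark green side mat, so that both stand there; then lay the bottle flat in the middle of the cork pad, lengthwise along it; then put each of the two jars back on the board exactly where it stood at the start. Keep the jars upright, and leave the third jar and the eraser where they are.

Things in the scene. Friction and masses are not known exactly. Their poses are not given: they have to be found in the camera images.
- jar_blue_center (a point): blue open screw-top paint jar, upright, about 67 mm diameter, 88 mm high, straight-sided enough to grasp round the body; weighs 180 g or so. This point is its centre, half-way up, on its axis; z is up
- jar_salmon_center (a point): salmon (pinkish-red) open screw-top paint jar, upright, about 66 mm diameter, 89 mm high, straight-sided enough to grasp round the body; weighs 120 g or so. This point is its centre, half-way up, on its axis; z is up
- jar_olive_center (a point): olive-brown open screw-top paint jar, upright, about 63 mm diameter, 89 mm high, straight-sided enough to grasp round the body; weighs 145 g or so. This point is its centre, half-way up, on its axis; z is up
- ink_bottle_center (a point): small amber ink bottle with a pale tapered cap, lying on its flat side; 82 mm long along its y axis (glass body 33 mm wide from y = -9 to +41 mm, cap about 18 mm wide from y = -41 to -9 mm), 24 mm thick; weighs 70 g or so. This point is the middle of its length, 12 mm above its underside; z is up. At the start it lies across the board (along the board's x), in the gap between two neighbouring jars, about 10 mm from each, too close for fingers beside it
- eraser_center (a point): block eraser in a blue and white sleeve, 52 mm long along its y axis, 22 mm wide, 12.5 mm thick, lying in the other gap between jars; this point is its centre. To be left alone
- board: flat plywood board, 90 mm (x) by 315 mm (y), top 6 mm above the desk, fixed; origin on the desk under its centre. Along its y lie three round grey felt places for jars at y = -120, 0 and +120 mm (jars stand within 3 mm of them; which jar is where varies) and two dark strips at y = -60 and +60 mm, where the bottle and the eraser lie (either way). A rail 16 mm high and 9 mm thick runs along its far (+x) edge, centred at x = +49.5 mm
- side_mat: dark green cutting mat with a white border line, 100 mm (x) by 200 mm (y), 3 mm thick, flat, fixed; origin on the desk under its centre. Room for two jars side by side along y
- cork_pad: flat cork pad with a dark wooden edge, 110 mm (x, its length) by 56 mm (y), top 4.3 mm above the desk, fixed; origin on the desk under its centre
Things that resemble listed ones, but are neither listed nor needed, are in the scene too. Of the things that look like the part that bears jar_blue_center, the larger one is meant.

How it is judged:
By the outcome, as a careful person would: the job done as asked, in the order asked, and still so for the second after the job is handed in, with the robot touching nothing.
It also fails if it takes over 104 s, if anything falls off the work surface, if the arm or the gripper's body presses on something with over 40 N, if the wrist force passes 120 N, or if a joint passes its speed limit or range.

## Working session

There is one attempt and no reset: what is moved stays moved. The work goes in short steps, Python scripts to look and compute and a tool call to move; the robot and the scene stay as the last step left them, time stands still between calls to the robot, and variables do not carry over. Pictures are saved under pics/ and viewed, at most 14 in all, crops included, and the job is handed in when it is done.

Besides the shell and the picture viewer there is one more tool, called after "Request:" by a JSON object that holds its "name" and its "arguments", one argument or row to a line. jog_arm: Moves the arm, as the interface text tells. Its arguments: {"type":"object","properties":{"plan":{"type":"array","items":{"type":"array"}},"gripper":{"type":"number"}},"required":["plan"]}

```bash
ls; mkdir -p pics
python3 - <<'E'
from cell import r,camera
import cv2,numpy as np
s=r.get_state();print({k:np.round(v,3).tolist() for k,v in s.items()}, r.tips_ahead)
for n in("top","side"):
    c=camera(n);cv2.imwrite(f"pics/{n}0.png",c["image"][:,:,::-1])
    print(n,c["fx"],c["fy"],c["cx"],c["cy"],c["dist_coeffs"],np.round(c["extrinsics"],3).tolist())
E
```

```text
pics
{'time_s': 0.0, 'joint_positions': [1.139, 0.207, 1.543, 0.0, 1.394, -0.151], 'dq': [0.0, -0.001, 0.0, -0.0, -0.0, -0.003], 'joint_torque': [0.0, -38.304, -29.16, -0.0, 0.01, 0.0], 'position': [0.16, 0.552, 0.255], 'orientation': [[-0.961, 0.278, -0.001], [0.278, 0.961, -0.002], [0.0, -0.002, -1.0]], 'ft_force': [-0.452, 0.081, 0.112], 'torque': [0.036, -0.08, 0.057], 'grip_force': 0.0, 'opening': 0.085} 0.025
top 450.30588189957336 450.30588189957336 254.54351584647955 192.74615193972312 [-0.15716307  0.          0.          0.          0.        ] [[-0.014, -0.982, 0.188, 0.393], [-1.0, 0.012, -0.013, 0.054], [0.011, -0.188, -0.982, 0.899], [0.0, 0.0, 0.0, 1.0]]
side 414.7656444870921 414.7656444870921 246.09525965141557 191.33347661957757 [-0.11474518  0.          0.          0.          0.        ] [[0.917, -0.264, 0.3, 0.305], [-0.399, -0.623, 0.673, -0.512], [0.009, -0.736, -0.677, 0.625], [0.0, 0.0, 0.0, 1.0]]
```

View pics/top0.png

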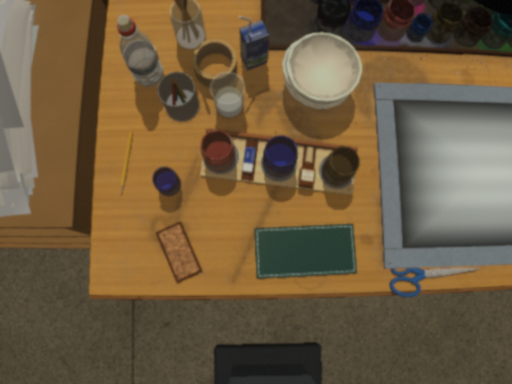

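View pics/side0.png

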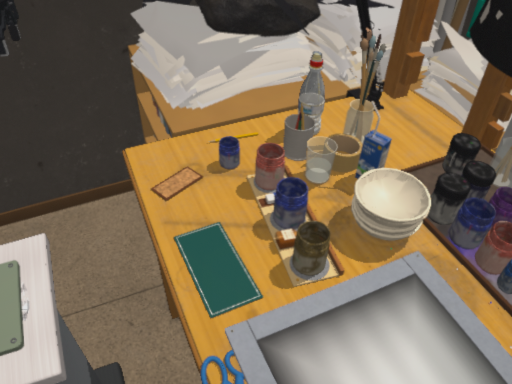

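The top view shows, from left to right in the row: salmon jar (218,151), big blue jar (281,157) and olive jar (341,167). The eraser is at (249,160) and the bottle at (307,166), so blue and olive are the jars to move. There are two blue candidates: (281,157), large and on the board, and (167,181), smaller and standing alone. The larger one in the row is the one meant. I'll confirm that in a crop.

```bash
cat > h.py <<'E'
import cv2,numpy as np
from cell import r,camera
def K(c): return np.array([[c["fx"],0,c["cx"]],[0,c["fy"],c["cy"]],[0,0,1.]])
def onplane(c,px,z):
    u=cv2.undistortPoints(np.asarray(px,float).reshape(-1,1,2),K(c),np.array(c["dist_coeffs"]))[:,0]
    E=np.array(c["extrinsics"]);d=np.c_[u,np.ones(len(u))]@E[:3,:3].T
    return E[:3,3]+d*((z-E[2,3])/d[:,2])[:,None]
def project(c,P):
    E=np.linalg.inv(np.array(c["extrinsics"]))
    return cv2.projectPoints(np.asarray(P,float).reshape(-1,1,3),cv2.Rodrigues(E[:3,:3])[0],E[:3,3],K(c),np.array(c["dist_coeffs"]))[0][:,0]
def biggest(m,box=None):
    m=m.astype(np.uint8)
    if box is not None:
        b=np.zeros_like(m);b[box[1]:box[3],box[0]:box[2]]=1;m=m*b
    return max(cv2.findContours(m,cv2.RETR_EXTERNAL,cv2.CHAIN_APPROX_NONE)[0],key=cv2.contourArea)
def rect(c,cnt,z):
    p=onplane(c,cnt,z)[:,:2]
    return cv2.minAreaRect((p*1000).astype(np.float32))
E
python3 - <<'E'
from h import *
c=camera("top");im=c["image"];np.save("top0.npy",im)
cv2.imwrite("pics/crop1.png",cv2.resize(im[125:200,150:370,::-1],None,fx=3.6,fy=3.6,interpolation=cv2.INTER_CUBIC))
s=camera("side");np.save("side0.npy",s["image"])
cv2.imwrite("pics/crop2.png",cv2.resize(s["image"][130:290,200:350,::-1],None,fx=3.6,fy=3.6,interpolation=cv2.INTER_CUBIC))
hsv=cv2.cvtColor(im,cv2.COLOR_RGB2HSV)
H,S,V=cv2.split(hsv)
mat=biggest((H>65)&(H<100)&(S>80),(240,215,370,285)); print("mat",rect(c,mat,.003),cv2.boundingRect(mat))
for p in [(170,240),(180,250),(190,262),(207,165),(230,180),(310,182),(140,260),(208,250)]: print(p,hsv[p[1],p[0]],im[p[1],p[0]])
E
```

```text
mat ((445.509765625, -57.73689270019531), (80.7890625, 180.474365234375), 1.808984398841858) (261, 229, 91, 45)
(170, 240) [ 14 149 135] [135  93  56]
(180, 250) [ 15 150 139] [139  97  57]
(190, 262) [ 14 148 134] [134  93  56]
(207, 165) [ 12 106  65] [65 49 38]
(230, 180) [ 17 156 100] [100  73  39]
(310, 182) [ 12 148  98] [98 64 41]
(140, 260) [ 17 164 165] [165 119  59]
(208, 250) [ 17 165 161] [161 117  57]
```

View pics/crop1.png

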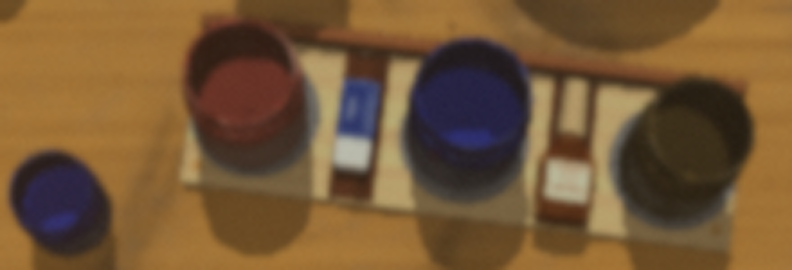

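View pics/crop2.png

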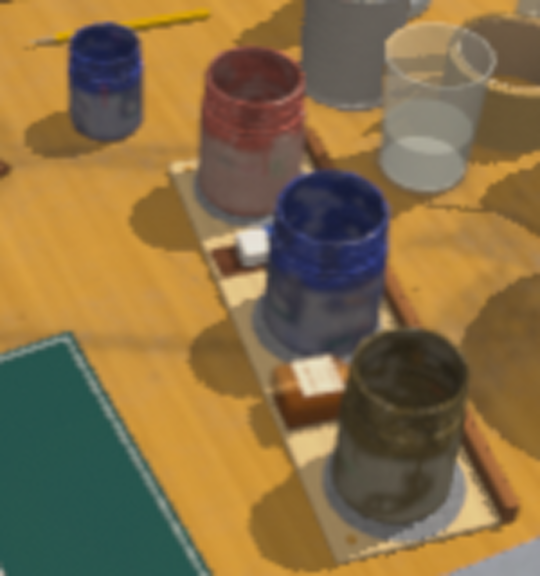

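The crop confirms that the large blue jar at (281,151) is in the middle of the board. The other blue jar, at (167,181), is visibly smaller. The bottle's amber body faces the robot and its cap points toward the rail, at x≈307.

Run:
```python
from h import *
t=camera("top");s=camera("side")
P=lambda *a:(np.round(onplane(*a)*1000,1)[:,:2]).tolist()
top={"salmon":(218.0,146),"blue":(281.1,150.8),"olive":(344.4,160.5)}
side={"blue":(291.9,189.4),"olive":(313.9,233.3)}
for k in top: print(k,"rim top",P(t,[top[k]],.094))
for k in side: print(k,"rim side",P(s,[side[k]],.094))
print("front corners",P(t,[(200.6,176.4),(352,194.4)],.006))
print("rail far",P(t,[(206.4,129.8),(357,148)],.022))
# side: front-left corner, front-right corner of board, at 6mm ; crop(170,170),(342,560)
print("front side",P(s,[(200+170/3.6,130+172/3.6),(200+342/3.6,130+560/3.6)],.006))
# bottle: crop1 body front edge mid (563,220), cap far end mid(574,80)
print("bottle",P(t,[(150+565/3.6,125+212/3.6),(150+573/3.6,125+80/3.6),(150+541/3.6,125+185/3.6),(150+592/3.6,125+190/3.6)],.025))
im=t["image"];H,S,V=cv2.split(cv2.cvtColor(im,cv2.COLOR_RGB2HSV))
for b in [(S<156)&(V<150)]:
    n=biggest(b,(150,217,210,288));print("cork",rect(t,n,.004),cv2.boundingRect(n))
cv2.imwrite("pics/crop3.png",np.hstack([cv2.resize(im[215:290,145:215,::-1],(560,600),interpolation=cv2.INTER_CUBIC)]))
```

```text
salmon rim top [[636.1, 109.8]]
blue rim top [[625.4, -7.3]]
olive rim top [[605.8, -125.1]]
blue rim side [[623.3, -13.4]]
olive rim side [[605.2, -127.2]]
front corners [[598.8, 151.2], [557.7, -156.5]]
rail far [[692.7, 138.7], [651.2, -168.8]]
front side [[600.3, 144.2], [560.8, -158.4]]
bottle [[576.6, -62.3], [652.4, -69.8], [592.0, -49.5], [588.9, -77.9]]
cork ((447.154296875, 195.13555908203125), (101.45970153808594, 47.143856048583984), 23.391305923461914) (159, 225, 39, 54)
```

View pics/crop3.png

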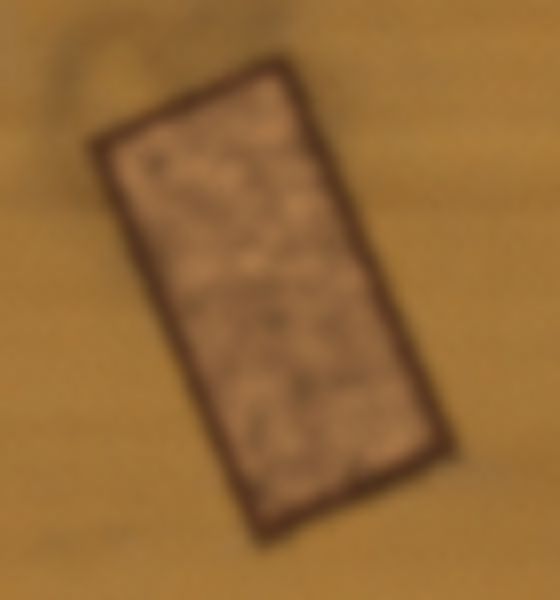

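The cork pad is centred at (0.447, 0.195) with its long axis at 23.4°. The board yaw is -7.6°. The blue jar is at about (0.624, -0.009) and the olive jar at about (0.6055, -0.126). All of these agree with the given sizes and the 120 mm spacing.

```bash
cat > g.py <<'E'
import sys,numpy as np
from scipy.spatial.transform import Rotation as R
from cell import r
# args: x,y,z,yaw(deg of tool y axis) ... each target as shift+turn from the present pose
s=r.get_state();O=np.array(s["orientation"]);p=np.array(s["position"])
print("t",round(s["time_s"],2),np.round(p*1000,1),"yaw",round(np.degrees(np.arctan2(O[1,1],O[0,1])),2),"q",np.round(s["joint_positions"],2))
for a in sys.argv[1:]:
    x,y,z,w=map(float,a.split(","));w=np.radians(w)
    Y=np.array([np.cos(w),np.sin(w),0]);Z=np.array([0,0,-1.]);T=np.c_[np.cross(Y,Z),Y,Z]
    print(np.round(O.T@(np.array([x,y,z])-p),4).tolist(),np.round(R.from_matrix(O.T@T).as_rotvec(),4).tolist())
E
python3 g.py 0.624,-0.009,0.17,-7.6
```

```text
t 0.3 [159.8 552.1 255.8] yaw 73.85 q [ 1.14  0.21  1.54 -0.    1.39 -0.15]
[-0.6019, -0.4098, 0.0861] [-0.0008, 0.0005, 1.4216]
```

Request:
{"name": "jog_arm", "arguments": {
  "plan": [
    [[-0.602, -0.41, 0.086], [0, 0, 1.422]],
    [[-0.602, -0.41, 0.086], [0, 0, 1.422]],
    [[-0.602, -0.41, 0.086], [0, 0, 1.422]],
    [[-0.602, -0.41, 0.086], [0, 0, 1.422]],
    [[-0.602, -0.41, 0.086], [0, 0, 1.422]],
    [[-0.602, -0.41, 0.086], [0, 0, 1.422]],
    [[-0.602, -0.41, 0.086], [0, 0, 1.422]],
    [[-0.602, -0.41, 0.086], [0, 0, 1.422]],
    [[-0.602, -0.41, 0.086], [0, 0, 1.422]],
    [[-0.602, -0.41, 0.086], [0, 0, 1.422]]
  ],
  "gripper": 0
}}

```text
time_s: 1.13
position: [0.4246, 0.2317, 0.2075]
orientation: [[-0.033, 0.999, 0.001], [0.999, 0.033, 0.0], [0.0, 0.001, -1.0]]
ft_force: [1.1, 0.9, -1.1]
opening: 0.0855
grip_force: 0.0
```

```bash
python3 g.py 0.624,-0.009,0.17,-7.6
```

```text
t 1.13 [424.6 231.7 207.5] yaw 1.88 q [0.32 0.06 1.81 0.   1.27 0.29]
[-0.2471, 0.1913, 0.0376] [0.0007, -0.0004, 0.1654]
```

Request:
{"name": "jog_arm", "arguments": {
  "plan": [
    [[-0.247, 0.191, 0.038], [0, 0, 0.165]],
    [[-0.247, 0.191, 0.038], [0, 0, 0.165]],
    [[-0.247, 0.191, 0.038], [0, 0, 0.165]],
    [[-0.247, 0.191, 0.038], [0, 0, 0.165]],
    [[-0.247, 0.191, 0.038], [0, 0, 0.165]],
    [[-0.247, 0.191, 0.038], [0, 0, 0.165]],
    [[-0.247, 0.191, 0.038], [0, 0, 0.165]],
    [[-0.247, 0.191, 0.038], [0, 0, 0.165]],
    [[-0.247, 0.191, 0.038], [0, 0, 0.165]],
    [[-0.247, 0.191, 0.038], [0, 0, 0.165]]
  ]
}}

```text
time_s: 1.97
position: [0.6244, -0.0071, 0.1687]
orientation: [[0.128, 0.992, -0.001], [0.992, -0.128, 0.001], [0.0, -0.001, -1.0]]
ft_force: [0.3, 0.3, -0.2]
opening: 0.0853
grip_force: 0.0
```

```bash
python3 g.py 0.624,-0.009,0.17,-7.6 0.624,-0.009,0.062,-7.6
python3 - <<'E'
from h import *
s=camera("side");cv2.imwrite("pics/side1.png",cv2.resize(s["image"][80:300,160:400,::-1],None,fx=2.5,fy=2.5,interpolation=cv2.INTER_CUBIC))
E
```

```text
t 1.97 [624.4  -7.1 168.7] yaw -7.36 q [-0.15  0.39  1.5   0.    1.26 -0.02]
[-0.0019, -0.0001, -0.0013] [-0.0012, -0.0004, 0.0041]
[-0.0019, 0.0, 0.1067] [-0.0012, -0.0004, 0.0041]
```

View pics/side1.png

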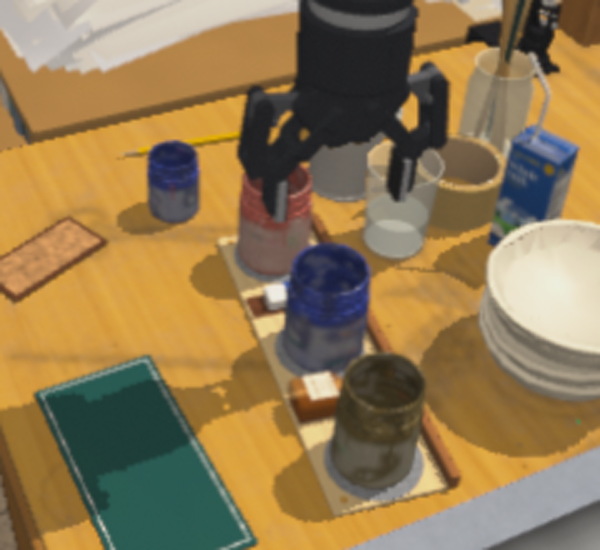

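The gripper straddles the blue jar from above, with fingertips at crop (280,205) and (400,190) over a rim centred at (330,275). I'll descend and close.

Request:
{"name": "jog_arm", "arguments": {
  "plan": [
    [[0, 0, 0.03], [0, 0, 0.004]],
    [[0, 0, 0.06], [0, 0, 0.004]],
    [[0, 0, 0.085], [0, 0, 0.004]],
    [[0, 0, 0.1], [0, 0, 0.004]],
    [[0, 0, 0.107], [0, 0, 0.004]],
    [[0, 0, 0.107], [0, 0, 0.004]],
    [[0, 0, 0.107], [0, 0, 0.004]]
  ]
}}

```text
time_s: 2.6
position: [0.6242, -0.005, 0.0631]
orientation: [[0.128, 0.992, 0.001], [0.992, -0.128, 0.0], [0.0, 0.001, -1.0]]
ft_force: [-0.3, 0.0, 0.9]
opening: 0.0852
grip_force: 0.0
```

Request:
{"name": "jog_arm", "arguments": {
  "plan": [
    [[0, 0, 0], [0, 0, 0]],
    [[0, 0, 0], [0, 0, 0]],
    [[0, 0, 0], [0, 0, 0]],
    [[0, 0, 0], [0, 0, 0]],
    [[0, 0, 0], [0, 0, 0]],
    [[0, 0, 0], [0, 0, 0]],
    [[0, 0, 0], [0, 0, 0]],
    [[0, 0, 0], [0, 0, 0]],
    [[0, 0, 0], [0, 0, 0]]
  ],
  "gripper": 255
}}

```text
time_s: 3.35
position: [0.6263, -0.006, 0.0653]
orientation: [[0.13, 0.992, 0.005], [0.992, -0.13, -0.0], [0.0, 0.005, -1.0]]
ft_force: [0.8, 0.4, 6.8]
opening: 0.0646
grip_force: 67.3
```

```bash
python3 g.py 0.444,-0.010,0.12,-7.6
```

```text
t 3.35 [626.3  -6.   65.3] yaw -7.45 q [-0.15  0.52  1.55  0.    1.07 -0.02]
[-0.0276, -0.18, -0.0556] [0.0051, -0.0004, 0.0026]
```

Request:
{"name": "jog_arm", "arguments": {
  "plan": [
    [[0, 0, -0.015], [0, 0, 0]],
    [[0, 0, -0.035], [0, 0, 0]],
    [[0, 0, -0.055], [0, 0, 0]],
    [[0, -0.03, -0.06], [0, 0, 0]],
    [[-0.01, -0.07, -0.06], [0, 0, 0]],
    [[-0.02, -0.11, -0.06], [0, 0, 0]],
    [[-0.027, -0.145, -0.06], [0, 0, 0]],
    [[-0.027, -0.17, -0.055], [0, 0, 0]],
    [[-0.027, -0.18, -0.05], [0, 0, 0]],
    [[-0.027, -0.18, -0.045], [0, 0, 0]]
  ]
}}

```text
time_s: 4.18
position: [0.4388, -0.0087, 0.1067]
orientation: [[0.13, 0.992, -0.003], [0.992, -0.13, 0.001], [0.0, -0.003, -1.0]]
ft_force: [0.6, 0.6, -2.1]
opening: 0.0647
grip_force: 67.4
```

```bash
python3 g.py 0.444,-0.010,0.064,-7.6
python3 - <<'E'
from h import *
for i in range(3):
    c=camera("side");s=r.get_state();print(np.round(s["position"],4),np.round(s["ft_force"],1),s["opening"])
cv2.imwrite("pics/side2.png",cv2.resize(c["image"][80:320,150:400,::-1],None,fx=2.5,fy=2.5,interpolation=cv2.INTER_CUBIC))
E
```

```text
t 4.18 [438.8  -8.7 106.7] yaw -7.47 q [-0.22  0.11  2.   -0.    1.03 -0.09]
[-0.0006, 0.0055, 0.0427] [-0.0029, -0.0002, 0.0023]
[ 0.4404 -0.0091  0.1064] [ 0.2 -0.5 -2.7] 0.06447346776221782
[ 0.442  -0.0093  0.1071] [ 0.5 -0.6 -2.4] 0.06484407317738261
[ 0.4431 -0.0096  0.1077] [ 1.1 -0.2 -1.1] 0.06447024451157932
```

View pics/side2.png

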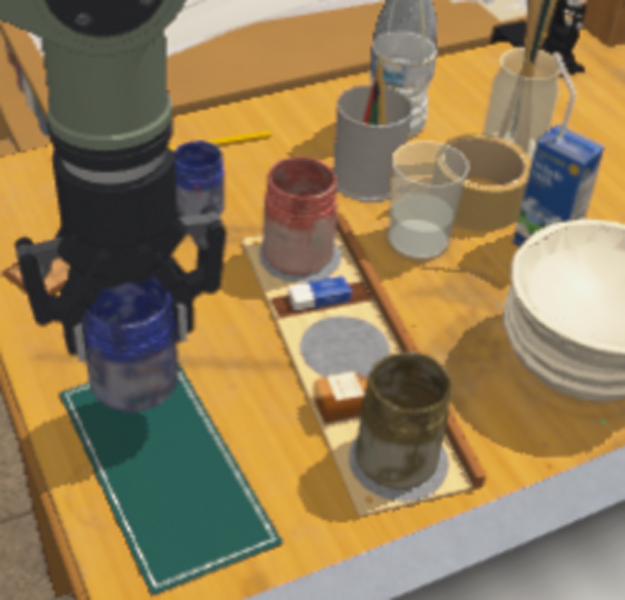

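The blue jar hangs upright above the mat at crop (132,340). I'll lower it.

Request:
{"name": "jog_arm", "arguments": {
  "plan": [
    [[0, 0, 0.015], [0, 0, 0]],
    [[0, 0, 0.03], [0, 0, 0]],
    [[0, 0, 0.038], [0, 0, 0]],
    [[0, 0, 0.042], [0, 0, 0]],
    [[0, 0, 0.044], [0, 0, 0]],
    [[0, 0, 0.0445], [0, 0, 0]],
    [[0, 0, 0.0445], [0, 0, 0]]
  ]
}}

```text
time_s: 4.92
position: [0.4429, -0.0095, 0.0633]
orientation: [[0.13, 0.992, 0.001], [0.992, -0.13, -0.0], [-0.0, 0.001, -1.0]]
ft_force: [-0.0, -1.1, -2.6]
opening: 0.0642
grip_force: 67.4
```

Request:
{"name": "jog_arm", "arguments": {
  "plan": [
    [[0, 0, 0.0005], [0, 0, 0]],
    [[0, 0, 0.001], [0, 0, 0]],
    [[0, 0, 0.001], [0, 0, 0]]
  ]
}}

```text
time_s: 5.17
position: [0.4426, -0.0094, 0.0623]
orientation: [[0.13, 0.992, 0.001], [0.992, -0.13, -0.0], [-0.0, 0.001, -1.0]]
ft_force: [0.3, -0.3, -2.2]
opening: 0.0646
grip_force: 67.5
```

Request:
{"name": "jog_arm", "arguments": {
  "plan": [
    [[0, 0, 0.0005], [0, 0, 0]],
    [[0, 0, 0.001], [0, 0, 0]],
    [[0, 0, 0.001], [0, 0, 0]]
  ]
}}

```text
time_s: 5.42
position: [0.4426, -0.0094, 0.0623]
orientation: [[0.129, 0.992, 0.0], [0.992, -0.129, -0.0], [-0.0, 0.0, -1.0]]
ft_force: [-3.3, 0.5, 8.3]
opening: 0.0645
grip_force: 68.5
```

Request:
{"name": "jog_arm", "arguments": {
  "plan": [
    [[0, 0, 0.0005], [0, 0, 0]],
    [[0, 0, 0.001], [0, 0, 0]],
    [[0, 0, 0.001], [0, 0, 0]]
  ]
}}

```text
time_s: 5.67
position: [0.4426, -0.0094, 0.0622]
orientation: [[0.129, 0.992, -0.0], [0.992, -0.129, -0.0], [-0.0, -0.0, -1.0]]
ft_force: [-7.4, 0.8, 17.3]
opening: 0.0647
grip_force: 69.4
```

Request:
{"name": "jog_arm", "arguments": {
  "plan": [
    [[0, 0, -0.0015], [0, 0, 0]],
    [[0, 0, -0.0015], [0, 0, 0]],
    [[0, 0, -0.0015], [0, 0, 0]]
  ]
}}

```text
time_s: 5.92
position: [0.4429, -0.0095, 0.0623]
orientation: [[0.13, 0.992, 0.002], [0.992, -0.13, -0.0], [-0.0, 0.002, -1.0]]
ft_force: [-1.9, 0.1, 6.0]
opening: 0.0645
grip_force: 68.2
```

Request:
{"name": "jog_arm", "arguments": {
  "plan": [
    [[0, 0, 0], [0, 0, 0]],
    [[0, 0, 0], [0, 0, 0]],
    [[0, 0, 0], [0, 0, 0]],
    [[0, 0, 0], [0, 0, 0]],
    [[0, 0, 0], [0, 0, 0]],
    [[0, 0, 0], [0, 0, 0]]
  ],
  "gripper": 0
}}

```text
time_s: 6.42
position: [0.4421, -0.0093, 0.0613]
orientation: [[0.13, 0.992, -0.0], [0.992, -0.13, 0.0], [0.0, -0.0, -1.0]]
ft_force: [-0.0, -0.1, -0.6]
opening: 0.0857
grip_force: 0.0
```

```bash
python3 g.py 0.443,-0.0094,0.165,-7.6 0.6055,-0.126,0.165,-7.6
```

```text
t 6.42 [442.1  -9.3  61.3] yaw -7.45 q [-0.22  0.2   2.01 -0.    0.92 -0.09]
[0.0, 0.0009, -0.1037] [-0.0003, -0.0, 0.0026]
[-0.0945, 0.1772, -0.1038] [-0.0003, -0.0, 0.0026]
```

Request:
{"name": "jog_arm", "arguments": {
  "plan": [
    [[0, 0, -0.03], [0, 0, 0]],
    [[0, 0, -0.065], [0, 0, 0]],
    [[0, 0, -0.1], [0, 0, 0]],
    [[-0.02, 0.035, -0.104], [0, 0, 0.002]],
    [[-0.04, 0.07, -0.104], [0, 0, 0.002]],
    [[-0.058, 0.106, -0.104], [0, 0, 0.002]],
    [[-0.075, 0.14, -0.104], [0, 0, 0.002]],
    [[-0.09, 0.165, -0.104], [0, 0, 0.002]],
    [[-0.0945, 0.1765, -0.104], [0, 0, 0.002]],
    [[-0.0945, 0.1765, -0.104], [0, 0, 0.002]]
  ]
}}

```text
time_s: 7.25
position: [0.6071, -0.1281, 0.1652]
orientation: [[0.134, 0.991, 0.002], [0.991, -0.133, -0.001], [-0.001, 0.002, -1.0]]
ft_force: [0.6, -0.0, -0.1]
opening: 0.0852
grip_force: 0.0
```

```bash
python3 - <<'E'
from h import *
t=camera("top");t=camera("top");im=t["image"];s=r.get_state();print(np.round(s["position"],4))
cv2.imwrite("pics/top2.png",cv2.resize(im[120:285,190:370,::-1],None,fx=3.6,fy=3.6,interpolation=cv2.INTER_CUBIC))
c=camera("side")["image"];np.save("side_m.npy",c);np.save("top_m.npy",im)
E
python3 g.py 0.6055,-0.126,0.064,-7.6
```

```text
[ 0.6044 -0.1258  0.1646]
t 7.4 [ 603.9 -125.2  164.7] yaw -7.55 q [-0.34  0.38  1.52  0.    1.25 -0.21]
[-0.0006, 0.0019, 0.1007] [-0.0022, -0.0007, 0.0008]
```

View pics/top2.png

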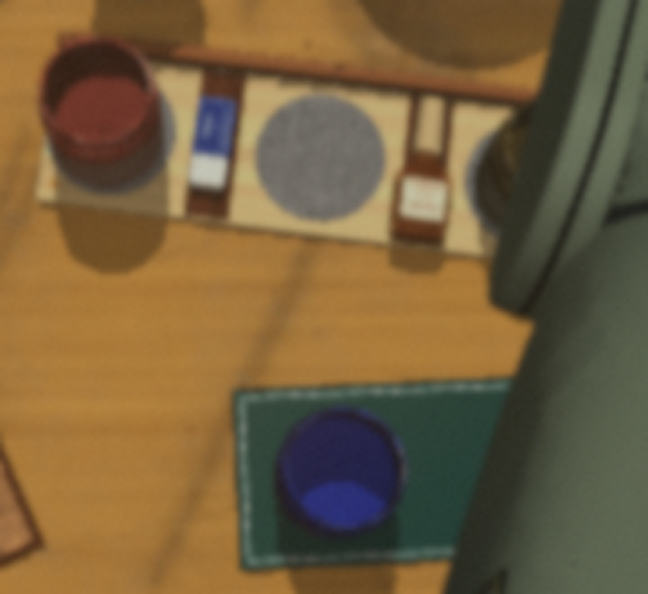

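The blue jar stands on the mat with its rim centre at crop (342,472), and the felt centre at crop (320,157). I'll check the offset between camera and robot.

Run:
```python
from h import *
t=camera("top")
f=lambda u,v,z:np.round(onplane(t,[(u,v)],z)*1000,1)[0,:2]
print("blue mat",f(190+342/3.6,120+472/3.6,.091),"vs 442.6,-9.4","felt",f(190+320/3.6,120+157/3.6,.0062))
# rim outlines in the starting top image: blue mask and ellipse
im=np.load("top0.npy");m=np.load("top_m.npy")
for nm,I,b in(("start",im,(255,125,310,185)),("mat",m,(262,225,308,272))):
    H,S,V=cv2.split(cv2.cvtColor(I,cv2.COLOR_RGB2HSV))
    k=biggest((H>108)&(H<135)&(S>110),b);h=cv2.convexHull(k)[:,0];print(nm,cv2.boundingRect(k))
    p=onplane(t,h,.094 if nm=="start" else .091)[:,:2]*1000
    print(cv2.minEnclosingCircle(p.astype(np.float32)), "far x",p[:,0].max(),"y",p[:,1].min(),p[:,1].max())
```

```text
blue mat [440.3  -9.9] vs 442.6,-9.4 felt [623.6  -8.7]
start (266, 145, 28, 21)
((617.3929443359375, -4.1396074295043945), 25.626930236816406) far x 636.8089454048761 y -29.301522065890552 20.924080478511645
mat (269, 236, 31, 31)
((440.00506591796875, -9.095087051391602), 28.141971588134766) far x 467.52585632457755 y -35.09411784397263 18.711855464773873
```

The camera reads about 2.3 mm short in x compared with the robot, so the olive jar should be near (0.607, -0.1255).

Request:
{"name": "jog_arm", "arguments": {
  "plan": [
    [[0, 0.003, 0.03], [0, 0, 0]],
    [[0, 0.003, 0.06], [0, 0, 0]],
    [[0, 0.003, 0.085], [0, 0, 0]],
    [[0, 0.003, 0.097], [0, 0, 0]],
    [[0, 0.003, 0.1015], [0, 0, 0]],
    [[0, 0.003, 0.1015], [0, 0, 0]],
    [[0, 0.003, 0.1015], [0, 0, 0]],
    [[0, 0.003, 0.1015], [0, 0, 0]],
    [[0, 0.003, 0.1015], [0, 0, 0]],
    [[0, 0.003, 0.1015], [0, 0, 0]]
  ]
}}

```text
time_s: 8.28
position: [0.6089, -0.1267, 0.0656]
orientation: [[0.132, 0.991, 0.003], [0.991, -0.132, -0.001], [-0.001, 0.003, -1.0]]
ft_force: [0.0, 0.4, -0.4]
opening: 0.0855
grip_force: 0.0
```

Request:
{"name": "jog_arm", "arguments": {
  "plan": [
    [[0, 0, 0], [0, 0, 0]],
    [[0, 0, 0], [0, 0, 0]],
    [[0, 0, 0], [0, 0, 0]],
    [[0, 0, 0], [0, 0, 0]],
    [[0, 0, 0], [0, 0, 0]],
    [[0, 0, 0], [0, 0, 0]],
    [[0, 0, 0], [0, 0, 0]],
    [[0, 0, 0], [0, 0, 0]],
    [[0, 0, 0], [0, 0, 0]],
    [[0, 0, 0], [0, 0, 0]]
  ],
  "gripper": 255
}}

```text
time_s: 9.12
position: [0.6087, -0.1266, 0.065]
orientation: [[0.132, 0.991, 0.002], [0.991, -0.132, -0.001], [-0.0, 0.002, -1.0]]
ft_force: [-1.4, 0.3, 5.0]
opening: 0.0603
grip_force: 65.6
```

```bash
python3 g.py 0.447,-0.106,0.11,-7.5
```

```text
t 9.12 [ 608.7 -126.6   65. ] yaw -7.56 q [-0.34  0.51  1.56 -0.    1.07 -0.21]
[-0.0009, -0.1629, -0.0453] [0.0017, 0.0004, -0.0011]
```

Request:
{"name": "jog_arm", "arguments": {
  "plan": [
    [[0, 0, -0.015], [0, 0, 0]],
    [[0, 0, -0.035], [0, 0, 0]],
    [[0, 0, -0.048], [0, 0, 0]],
    [[0, -0.03, -0.05], [0, 0, 0]],
    [[0, -0.07, -0.05], [0, 0, 0]],
    [[0, -0.11, -0.05], [0, 0, 0]],
    [[-0.001, -0.145, -0.045], [0, 0, 0]],
    [[-0.001, -0.16, -0.035], [0, 0, 0]],
    [[-0.001, -0.163, -0.02], [0, 0, 0]],
    [[-0.001, -0.163, -0.01], [0, 0, 0]]
  ]
}}

```text
time_s: 9.95
position: [0.444, -0.1051, 0.0728]
orientation: [[0.132, 0.991, -0.002], [0.991, -0.132, 0.001], [0.001, -0.002, -1.0]]
ft_force: [-0.6, 0.3, -2.4]
opening: 0.0606
grip_force: 65.7
```

Request:
{"name": "jog_arm", "arguments": {
  "plan": [
    [[0, 0, 0.004], [0, 0, 0]],
    [[0, 0, 0.008], [0, 0, 0]],
    [[0, 0, 0.011], [0, 0, 0]],
    [[0, 0, 0.012], [0, 0, 0]],
    [[0, 0, 0.0125], [0, 0, 0]],
    [[0, 0, 0.0125], [0, 0, 0]],
    [[0, 0, 0.0125], [0, 0, 0]],
    [[0, 0, 0.0125], [0, 0, 0]]
  ]
}}

```text
time_s: 10.62
position: [0.4469, -0.1061, 0.0619]
orientation: [[0.132, 0.991, 0.002], [0.991, -0.132, -0.001], [-0.0, 0.002, -1.0]]
ft_force: [-0.1, 0.3, 1.8]
opening: 0.0609
grip_force: 65.9
```

Request:
{"name": "jog_arm", "arguments": {
  "plan": [
    [[0, 0, 0.0005], [0, 0, 0]],
    [[0, 0, 0.001], [0, 0, 0]],
    [[0, 0, 0.001], [0, 0, 0]]
  ]
}}

```text
time_s: 10.87
position: [0.447, -0.1061, 0.0619]
orientation: [[0.132, 0.991, 0.001], [0.991, -0.132, -0.0], [-0.0, 0.001, -1.0]]
ft_force: [-2.4, 1.6, 10.6]
opening: 0.0606
grip_force: 66.9
```

Request:
{"name": "jog_arm", "arguments": {
  "plan": [
    [[0, 0, -0.001], [0, 0, 0]],
    [[0, 0, -0.001], [0, 0, 0]],
    [[0, 0, -0.001], [0, 0, 0]]
  ]
}}

```text
time_s: 11.12
position: [0.4466, -0.106, 0.0619]
orientation: [[0.132, 0.991, 0.001], [0.991, -0.132, -0.0], [-0.0, 0.001, -1.0]]
ft_force: [-0.9, 0.5, 4.7]
opening: 0.0608
grip_force: 66.3
```

Request:
{"name": "jog_arm", "arguments": {
  "plan": [
    [[0, 0, 0], [0, 0, 0]],
    [[0, 0, 0], [0, 0, 0]],
    [[0, 0, 0], [0, 0, 0]],
    [[0, 0, 0], [0, 0, 0]],
    [[0, 0, 0], [0, 0, 0]],
    [[0, 0, 0], [0, 0, 0]]
  ],
  "gripper": 0
}}

```text
time_s: 11.62
position: [0.4461, -0.1058, 0.0613]
orientation: [[0.132, 0.991, -0.0], [0.991, -0.132, 0.0], [0.0, -0.0, -1.0]]
ft_force: [0.2, 0.4, 0.5]
opening: 0.0857
grip_force: 0.0
```

Request:
{"name": "jog_arm", "arguments": {
  "plan": [
    [[0, 0, -0.035], [0, 0, 0]],
    [[0, 0, -0.07], [0, 0, 0]],
    [[0, 0, -0.1], [0, 0, 0]],
    [[0, 0, -0.12], [0, 0, 0]],
    [[0, 0, -0.12], [0, 0, 0]],
    [[0, 0, -0.12], [0, 0, 0]],
    [[0, 0, -0.12], [0, 0, 0]]
  ]
}}

```text
time_s: 12.2
position: [0.4454, -0.1055, 0.1805]
orientation: [[0.132, 0.991, -0.002], [0.991, -0.132, 0.001], [0.0, -0.002, -1.0]]
ft_force: [0.2, -0.7, 0.1]
opening: 0.0853
grip_force: 0.0
```

```bash
python3 - <<'E'
from h import *
t=camera("top");im=t["image"]
cv2.imwrite("pics/top3.png",cv2.resize(im[120:285,190:390,::-1],None,fx=3.6,fy=3.6,interpolation=cv2.INTER_CUBIC))
c=camera("side");cv2.imwrite("pics/side3.png",cv2.resize(c["image"][130:320,150:350,::-1],None,fx=3.1,fy=3.1,interpolation=cv2.INTER_CUBIC))
E
python3 g.py
```

```text
t 12.3 [ 444.9 -105.3  179.6] yaw -7.57 q [-0.42  0.04  1.9  -0.    1.21 -0.29]
```

View pics/top3.png

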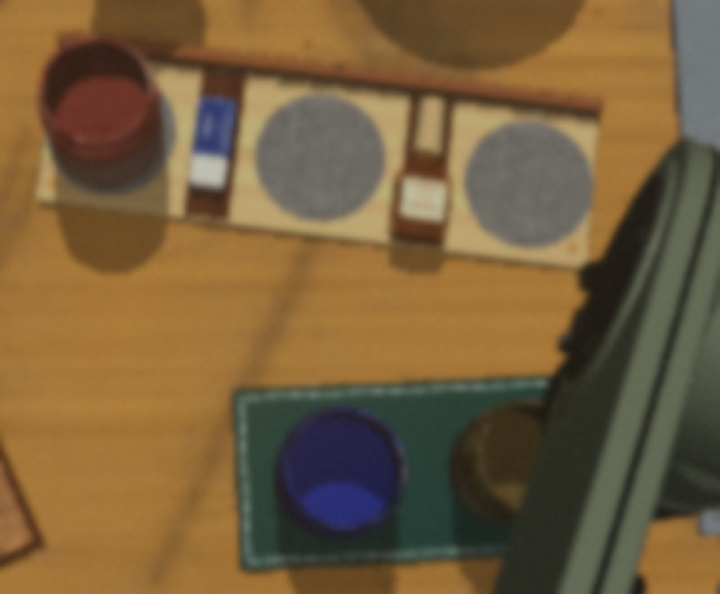

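Both jars stand on the mat. The bottle's near end is at crop (419,242) and its cap end at (433,95). Its body spans columns 393 to 448.

Run:
```python
from h import *
t=camera("top")
f=lambda u,v,z:onplane(t,[(190+u/3.6,120+v/3.6)],z)[0,:2]*1000
a=f(419,242,.012);b=f(433,95,.018);print(a,b,np.linalg.norm(a-b),(a+b)/2,np.degrees(np.arctan2(*(b-a)[::-1])))
print("body mid-width",f(396,205,.028),f(449,210,.028))
print("felts",f(320.5,157,.0062),f(529,184,.0062))
```

```text
[572.46961683 -62.67425716] [656.2687081  -73.11304453] 84.44676418008481 [614.36916247 -67.89365085] -7.100712860694479
body mid-width [590.22135996 -48.57375272] [587.07946176 -77.91227334]
felts [623.61448651  -9.03240227] [ 606.65805126 -127.82785793]
```

```bash
python3 g.py 0.6025,-0.066,0.17,82.5
```

```text
t 12.35 [ 444.9 -105.3  179.6] yaw -7.57 q [-0.42  0.04  1.9   0.    1.21 -0.29]
[0.0597, 0.151, 0.0091] [-0.002, -0.0038, -1.5719]
```

Request:
{"name": "jog_arm", "arguments": {
  "plan": [
    [[0.0597, 0.151, 0.009], [0, 0, -1.572]],
    [[0.0597, 0.151, 0.009], [0, 0, -1.572]],
    [[0.0597, 0.151, 0.009], [0, 0, -1.572]],
    [[0.0597, 0.151, 0.009], [0, 0, -1.572]],
    [[0.0597, 0.151, 0.009], [0, 0, -1.572]],
    [[0.0597, 0.151, 0.009], [0, 0, -1.572]],
    [[0.0597, 0.151, 0.009], [0, 0, -1.572]],
    [[0.0597, 0.151, 0.009], [0, 0, -1.572]],
    [[0.0597, 0.151, 0.009], [0, 0, -1.572]],
    [[0.0597, 0.151, 0.009], [0, 0, -1.572]]
  ]
}}

```text
time_s: 13.18
position: [0.6028, -0.0663, 0.1703]
orientation: [[-0.902, 0.432, -0.004], [0.432, 0.902, 0.001], [0.004, -0.001, -1.0]]
ft_force: [-1.0, -0.1, 0.3]
opening: 0.0852
grip_force: 0.0
```

```bash
python3 g.py 0.6025,-0.066,0.10,82.5
```

```text
t 13.18 [602.8 -66.3 170.3] yaw 64.41 q [-0.25  0.35  1.54  0.    1.25 -1.38]
[0.0001, 0.0002, 0.0703] [-0.0001, -0.0036, -0.3157]
```

Request:
{"name": "jog_arm", "arguments": {
  "plan": [
    [[0, 0, 0.0], [0, 0, -0.12]],
    [[0, 0, 0.02], [0, 0, -0.24]],
    [[0, 0, 0.05], [0, 0, -0.316]],
    [[0, 0, 0.08], [0, 0, -0.316]],
    [[0, 0, 0.1], [0, 0, -0.316]],
    [[0, 0, 0.1], [0, 0, -0.316]],
    [[0, 0, 0.1], [0, 0, -0.316]],
    [[0, 0, 0.1], [0, 0, -0.316]]
  ]
}}

```text
time_s: 13.85
position: [0.6043, -0.0667, 0.0729]
orientation: [[-0.991, 0.136, 0.001], [0.136, 0.991, -0.0], [-0.001, -0.0, -1.0]]
ft_force: [0.5, 0.0, 1.7]
opening: 0.0855
grip_force: 0.0
```

```bash
python3 - <<'E'
from h import *
t=camera("side")["image"]
cv2.imwrite("pics/side4.png",cv2.resize(t[130:310,190:370,::-1],None,fx=3.2,fy=3.2,interpolation=cv2.INTER_CUBIC))
E
python3 g.py 0.6025,-0.066,0.034,82.5
```

```text
t 13.9 [605.1 -66.9  73.9] yaw 82.16 q [-0.25  0.48  1.59 -0.    1.07 -1.69]
[0.0028, 0.0006, 0.0399] [-0.0003, 0.0028, -0.0059]
```

View pics/side4.png

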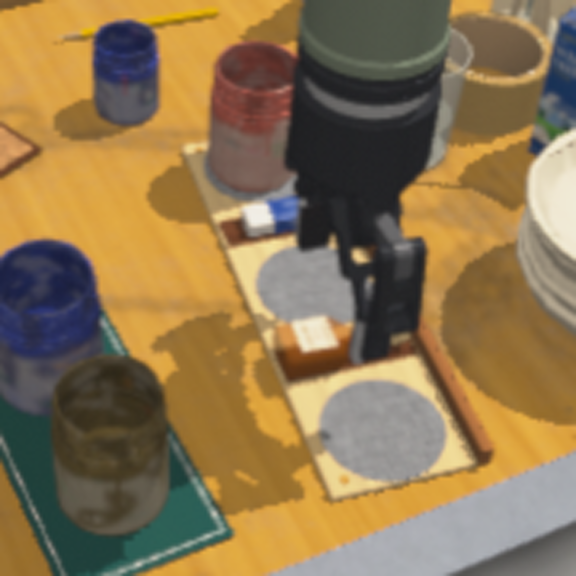

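Both jars stand on the mat, and the open fingers straddle the bottle. The near finger is at crop (385,330). I'll descend and grip.

Request:
{"name": "jog_arm", "arguments": {
  "plan": [
    [[0, 0, 0.015], [0, 0, 0]],
    [[0, 0, 0.028], [0, 0, 0]],
    [[0, 0, 0.034], [0, 0, 0]],
    [[0, 0, 0.036], [0, 0, 0]],
    [[0, 0, 0.036], [0, 0, 0]],
    [[0, 0, 0.036], [0, 0, 0]],
    [[0, 0, 0.036], [0, 0, 0]],
    [[0, 0, 0.036], [0, 0, 0]]
  ]
}}

```text
time_s: 14.57
position: [0.6043, -0.0667, 0.0372]
orientation: [[-0.991, 0.136, 0.001], [0.136, 0.991, -0.0], [-0.001, -0.0, -1.0]]
ft_force: [-0.2, -0.2, -0.3]
opening: 0.0853
grip_force: 0.0
```

Request:
{"name": "jog_arm", "arguments": {
  "plan": [
    [[0, 0, 0], [0, 0, 0]],
    [[0, 0, 0], [0, 0, 0]],
    [[0, 0, 0], [0, 0, 0]],
    [[0, 0, 0], [0, 0, 0]],
    [[0, 0, 0], [0, 0, 0]],
    [[0, 0, 0], [0, 0, 0]],
    [[0, 0, 0], [0, 0, 0]],
    [[0, 0, 0], [0, 0, 0]],
    [[0, 0, 0], [0, 0, 0]],
    [[0, 0, 0], [0, 0, 0]]
  ],
  "gripper": 255
}}

```text
time_s: 15.4
position: [0.6042, -0.0666, 0.0368]
orientation: [[-0.991, 0.136, 0.001], [0.136, 0.991, -0.0], [-0.001, 0.0, -1.0]]
ft_force: [1.1, 0.4, 3.6]
opening: 0.0305
grip_force: 59.8
```

Request:
{"name": "jog_arm", "arguments": {
  "plan": [
    [[0, 0, 0], [0, 0, 0]],
    [[0, 0, 0], [0, 0, 0]],
    [[0, 0, 0], [0, 0, 0]]
  ]
}}

```text
time_s: 15.65
position: [0.6042, -0.0666, 0.0369]
orientation: [[-0.991, 0.136, 0.001], [0.136, 0.991, -0.0], [-0.001, 0.0, -1.0]]
ft_force: [0.4, 0.7, 3.5]
opening: 0.0302
grip_force: 60.0
```

```bash
python3 g.py 0.447,0.195,0.16,113.4
```

```text
t 15.65 [604.2 -66.6  36.9] yaw 82.16 q [-0.25  0.53  1.61  0.    1.   -1.69]
[0.1913, 0.2377, -0.1233] [-0.0003, 0.001, -0.5452]
```

```bash
python3 g.py 0.4381,0.1907,0.10,113.4
```

```text
t 15.65 [604.2 -66.6  36.9] yaw 82.16 q [-0.25  0.53  1.61  0.    1.   -1.69]
[0.1995, 0.2322, -0.0633] [-0.0003, 0.001, -0.5452]
```

Request:
{"name": "jog_arm", "arguments": {
  "plan": [
    [[0, 0, -0.02], [0, 0, 0]],
    [[0, 0, -0.05], [0, 0, 0]],
    [[0, 0, -0.08], [0, 0, 0]],
    [[0.02, 0.025, -0.08], [0, 0, -0.08]],
    [[0.045, 0.055, -0.08], [0, 0, -0.18]],
    [[0.07, 0.085, -0.08], [0, 0, -0.28]],
    [[0.095, 0.12, -0.08], [0, 0, -0.38]],
    [[0.12, 0.15, -0.08], [0, 0, -0.46]],
    [[0.145, 0.18, -0.08], [0, 0, -0.545]],
    [[0.165, 0.205, -0.08], [0, 0, -0.545]]
  ]
}}

```text
time_s: 16.48
position: [0.4648, 0.1605, 0.1149]
orientation: [[-0.916, -0.4, -0.004], [-0.4, 0.916, -0.001], [0.004, 0.001, -1.0]]
ft_force: [0.6, 0.9, -0.0]
opening: 0.0306
grip_force: 59.7
```

```bash
python3 g.py 0.4381,0.1907,0.10,113.4
```

```text
t 16.48 [464.8 160.5 114.9] yaw 113.59 q [ 0.16  0.2   1.87  0.    1.07 -1.83]
[0.0123, 0.0384, 0.015] [0.0011, -0.0039, 0.0033]
```

Request:
{"name": "jog_arm", "arguments": {
  "plan": [
    [[0.008, 0.02, 0.01], [0, 0, 0]],
    [[0.015, 0.041, 0.02], [0, 0, 0]],
    [[0.015, 0.041, 0.045], [0, 0, 0]],
    [[0.015, 0.041, 0.06], [0, 0, 0]],
    [[0.015, 0.041, 0.065], [0, 0, 0]],
    [[0.015, 0.041, 0.065], [0, 0, 0]],
    [[0.015, 0.041, 0.065], [0, 0, 0]],
    [[0.015, 0.041, 0.065], [0, 0, 0]],
    [[0.015, 0.041, 0.065], [0, 0, 0]]
  ]
}}

```text
time_s: 17.23
position: [0.4394, 0.1907, 0.0525]
orientation: [[-0.918, -0.396, 0.002], [-0.396, 0.918, 0.0], [-0.002, -0.0, -1.0]]
ft_force: [0.8, -0.0, -0.9]
opening: 0.0306
grip_force: 59.7
```

```bash
python3 - <<'E'
from h import *
for i in range(2):t=camera("side")["image"]
u=camera("top")["image"]
A=cv2.resize(t[140:240,140:240,::-1],(390,590),interpolation=cv2.INTER_CUBIC);B=cv2.resize(u[205:290,140:225,::-1],(400,590),interpolation=cv2.INTER_CUBIC)
cv2.imwrite("pics/cork4.png",np.hstack([cv2.resize(t[140:240,130:230,::-1],(390,390),interpolation=cv2.INTER_CUBIC),cv2.resize(u[205:290,140:225,::-1],(390,390),interpolation=cv2.INTER_CUBIC)]))
E
python3 g.py 0.4381,0.1907,0.0355,113.4
```

```text
t 17.38 [438.9 190.7  52.2] yaw 113.37 q [ 0.23  0.29  1.93 -0.    0.92 -1.75]
[0.0008, 0.0003, 0.0167] [-0.0003, 0.0017, -0.0006]
```

View pics/cork4.png

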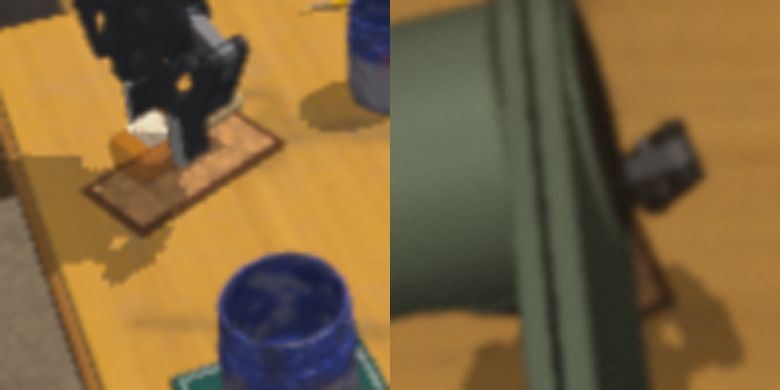

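The bottle hangs level over the pad and aligned with it. I'll lower it.

Request:
{"name": "jog_arm", "arguments": {
  "plan": [
    [[0.0005, 0, 0.006], [0, 0, 0]],
    [[0.0005, 0, 0.011], [0, 0, 0]],
    [[0.0005, 0, 0.014], [0, 0, 0]],
    [[0.0005, 0, 0.0155], [0, 0, 0]],
    [[0.0005, 0, 0.016], [0, 0, 0]],
    [[0.0005, 0, 0.016], [0, 0, 0]],
    [[0.0005, 0, 0.016], [0, 0, 0]],
    [[0.0005, 0, 0.016], [0, 0, 0]]
  ]
}}

```text
time_s: 18.05
position: [0.438, 0.1906, 0.0355]
orientation: [[-0.918, -0.397, 0.001], [-0.397, 0.918, 0.0], [-0.001, -0.0, -1.0]]
ft_force: [-0.0, 0.0, 0.0]
opening: 0.0305
grip_force: 59.7
```

Request:
{"name": "jog_arm", "arguments": {
  "plan": [
    [[0, 0, 0.0005], [0, 0, 0]],
    [[0, 0, 0.001], [0, 0, 0]],
    [[0, 0, 0.001], [0, 0, 0]]
  ]
}}

```text
time_s: 18.3
position: [0.438, 0.1906, 0.0349]
orientation: [[-0.918, -0.397, 0.0], [-0.397, 0.918, 0.0], [-0.0, -0.0, -1.0]]
ft_force: [-1.3, -1.3, 2.3]
opening: 0.0304
grip_force: 60.1
```

Request:
{"name": "jog_arm", "arguments": {
  "plan": [
    [[0, 0, 0], [0, 0, 0]],
    [[0, 0, 0], [0, 0, 0]],
    [[0, 0, 0], [0, 0, 0]],
    [[0, 0, 0], [0, 0, 0]],
    [[0, 0, 0], [0, 0, 0]],
    [[0, 0, 0], [0, 0, 0]]
  ],
  "gripper": 0
}}

```text
time_s: 18.8
position: [0.4377, 0.1905, 0.0344]
orientation: [[-0.918, -0.397, -0.0], [-0.397, 0.918, -0.0], [0.0, -0.0, -1.0]]
ft_force: [-0.6, 0.4, 0.2]
opening: 0.0854
grip_force: 0.0
```

Request:
{"name": "jog_arm", "arguments": {
  "plan": [
    [[0, 0, -0.03], [0, 0, 0]],
    [[0, 0, -0.07], [0, 0, 0]],
    [[0, 0, -0.11], [0, 0, 0]],
    [[0, 0, -0.135], [0, 0, 0]],
    [[0, 0, -0.135], [0, 0, 0]],
    [[0, 0, -0.135], [0, 0, 0]]
  ]
}}

```text
time_s: 19.3
position: [0.4392, 0.1909, 0.1715]
orientation: [[-0.918, -0.397, 0.005], [-0.397, 0.918, 0.001], [-0.005, -0.001, -1.0]]
ft_force: [-0.5, 0.0, 0.3]
opening: 0.0855
grip_force: 0.0
```

```bash
python3 g.py 0.4426,-0.0094,0.165,-7.45
```

```text
t 19.3 [439.2 190.9 171.5] yaw 113.39 q [ 0.23  0.09  1.86  0.    1.18 -1.75]
[0.0764, -0.1852, 0.0063] [0.0048, 0.004, 2.109]
```

Request:
{"name": "jog_arm", "arguments": {
  "plan": [
    [[0.075, -0.1855, 0], [0, 0, 2.109]],
    [[0.075, -0.1855, 0], [0, 0, 2.109]],
    [[0.075, -0.1855, 0], [0, 0, 2.109]],
    [[0.075, -0.1855, 0], [0, 0, 2.109]],
    [[0.075, -0.1855, 0], [0, 0, 2.109]],
    [[0.075, -0.1855, 0], [0, 0, 2.109]],
    [[0.075, -0.1855, 0], [0, 0, 2.109]],
    [[0.075, -0.1855, 0], [0, 0, 2.109]],
    [[0.075, -0.1855, 0], [0, 0, 2.109]],
    [[0.075, -0.1855, 0], [0, 0, 2.109]]
  ]
}}

```text
time_s: 20.13
position: [0.4408, -0.0094, 0.1671]
orientation: [[-0.661, 0.75, -0.005], [0.75, 0.661, 0.001], [0.004, -0.003, -1.0]]
ft_force: [-0.6, -0.2, 0.1]
opening: 0.0852
grip_force: 0.0
```

```bash
python3 - <<'E'
from h import *
t=camera("top");im=t["image"]
cv2.imwrite("pics/cork5.png",cv2.resize(im[205:290,140:225,::-1],(595,595),interpolation=cv2.INTER_CUBIC))
E
python3 g.py 0.4426,-0.0094,0.165,-7.45
```

```text
t 20.18 [440.8  -9.3 167.1] yaw 41.17 q [-0.22  0.02  1.95  0.    1.18 -0.94]
[-0.0012, 0.0013, 0.0021] [-0.0043, -0.0025, 0.8486]
```

View pics/cork5.png

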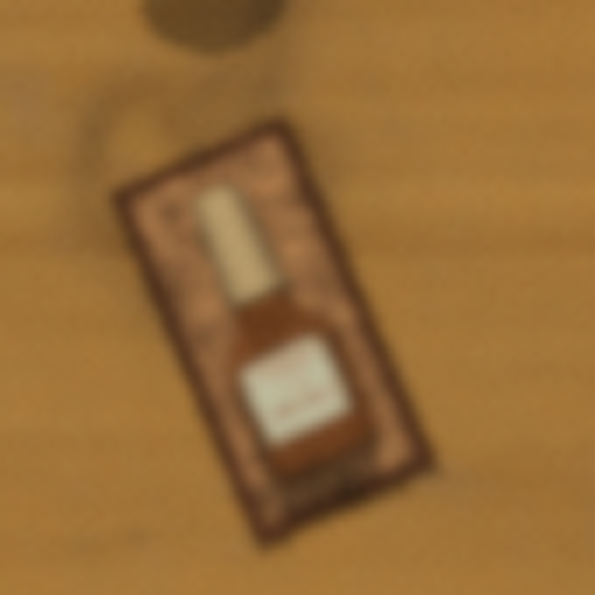

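The bottle lies flat and is centred on the pad. The pad centre is at crop (275,332), and the bottle at (275,329) after correcting for height. It is aligned lengthwise. Next I'll put the jars back, blue first.

Request:
{"name": "jog_arm", "arguments": {
  "plan": [
    [[0, 0, 0], [0, 0, 0.849]],
    [[0, 0, 0], [0, 0, 0.849]],
    [[0, 0, 0], [0, 0, 0.849]],
    [[0, 0, 0], [0, 0, 0.849]],
    [[0, 0, 0], [0, 0, 0.849]],
    [[0, 0, 0], [0, 0, 0.849]],
    [[0, 0, 0], [0, 0, 0.849]],
    [[0, 0, 0], [0, 0, 0.849]],
    [[0, 0, 0], [0, 0, 0.849]],
    [[0, 0, 0], [0, 0, 0.849]]
  ]
}}

```text
time_s: 21.02
position: [0.4418, -0.0093, 0.1685]
orientation: [[0.117, 0.993, -0.002], [0.993, -0.117, 0.0], [0.0, -0.002, -1.0]]
ft_force: [-0.5, 0.6, 0.5]
opening: 0.0858
grip_force: 0.0
```

```bash
python3 g.py 0.4426,-0.0094,0.0615,-7.45
```

```text
t 21.02 [441.8  -9.3 168.5] yaw -6.69 q [-0.22  0.02  1.94 -0.    1.18 -0.1 ]
[0.0, 0.001, 0.107] [-0.0019, -0.0001, 0.0132]
```

Request:
{"name": "jog_arm", "arguments": {
  "plan": [
    [[0, 0.0005, 0.03], [0, 0, 0.013]],
    [[0, 0.0005, 0.06], [0, 0, 0.013]],
    [[0, 0.0005, 0.09], [0, 0, 0.013]],
    [[0, 0.0005, 0.103], [0, 0, 0.013]],
    [[0, 0.0005, 0.107], [0, 0, 0.013]],
    [[0, 0.0005, 0.107], [0, 0, 0.013]],
    [[0, 0.0005, 0.107], [0, 0, 0.013]],
    [[0, 0.0005, 0.107], [0, 0, 0.013]],
    [[0, 0.0005, 0.107], [0, 0, 0.013]],
    [[0, 0.0005, 0.107], [0, 0, 0.013]]
  ]
}}

```text
time_s: 21.85
position: [0.4441, -0.0098, 0.0636]
orientation: [[0.132, 0.991, 0.003], [0.991, -0.132, -0.001], [-0.0, 0.003, -1.0]]
ft_force: [-0.3, 0.4, -0.2]
opening: 0.0852
grip_force: 0.0
```

Request:
{"name": "jog_arm", "arguments": {
  "plan": [
    [[0, 0, 0], [0, 0, 0]],
    [[0, 0, 0], [0, 0, 0]],
    [[0, 0, 0], [0, 0, 0]],
    [[0, 0, 0], [0, 0, 0]],
    [[0, 0, 0], [0, 0, 0]],
    [[0, 0, 0], [0, 0, 0]],
    [[0, 0, 0], [0, 0, 0]],
    [[0, 0, 0], [0, 0, 0]],
    [[0, 0, 0], [0, 0, 0]],
    [[0, 0, 0], [0, 0, 0]]
  ],
  "gripper": 255
}}

```text
time_s: 22.68
position: [0.4436, -0.0097, 0.0636]
orientation: [[0.132, 0.991, 0.001], [0.991, -0.132, -0.0], [-0.0, 0.001, -1.0]]
ft_force: [-2.1, -0.0, 7.9]
opening: 0.0645
grip_force: 65.9
```

```bash
python3 g.py 0.6263,-0.006,0.075,-7.45
```

```text
t 22.68 [443.6  -9.7  63.6] yaw -7.61 q [-0.22  0.2   2.01 -0.    0.93 -0.08]
[0.0278, 0.1806, -0.0112] [0.0009, 0.0002, -0.0028]
```

Request:
{"name": "jog_arm", "arguments": {
  "plan": [
    [[0, 0, -0.015], [0, 0, 0]],
    [[0, 0, -0.035], [0, 0, 0]],
    [[0, 0, -0.05], [0, 0, 0]],
    [[0.005, 0.03, -0.05], [0, 0, 0]],
    [[0.01, 0.07, -0.05], [0, 0, 0]],
    [[0.0165, 0.11, -0.05], [0, 0, 0]],
    [[0.0226, 0.148, -0.05], [0, 0, 0]],
    [[0.027, 0.174, -0.05], [0, 0, 0]],
    [[0.0276, 0.181, -0.04], [0, 0, 0]],
    [[0.0276, 0.181, -0.02], [0, 0, 0]]
  ]
}}

```text
time_s: 23.52
position: [0.6313, -0.0067, 0.085]
orientation: [[0.132, 0.991, 0.009], [0.991, -0.132, -0.001], [-0.0, 0.009, -1.0]]
ft_force: [1.1, -0.2, -1.7]
opening: 0.0648
grip_force: 68.0
```

Request:
{"name": "jog_arm", "arguments": {
  "plan": [
    [[0, 0, 0.005], [0, 0, 0]],
    [[0, 0, 0.01], [0, 0, 0]],
    [[0, 0, 0.01], [0, 0, 0]],
    [[0, 0, 0.01], [0, 0, 0]],
    [[0, 0, 0.01], [0, 0, 0]],
    [[0, 0, 0.01], [0, 0, 0]],
    [[0, 0, 0.01], [0, 0, 0]],
    [[0, 0, 0.01], [0, 0, 0]]
  ]
}}

```text
time_s: 24.18
position: [0.6264, -0.0063, 0.0732]
orientation: [[0.133, 0.991, 0.001], [0.991, -0.133, -0.0], [-0.0, 0.001, -1.0]]
ft_force: [0.1, 1.1, -2.0]
opening: 0.0644
grip_force: 67.8
```

```bash
python3 g.py 0.6267,-0.0062,0.0667,-7.55
```

```text
t 24.18 [626.4  -6.3  73.2] yaw -7.62 q [-0.15  0.51  1.55 -0.    1.09 -0.02]
[0.0001, 0.0002, 0.0065] [0.0013, 0.0, -0.0013]
```

Request:
{"name": "jog_arm", "arguments": {
  "plan": [
    [[0, 0, 0.003], [0, 0, 0]],
    [[0, 0, 0.005], [0, 0, 0]],
    [[0, 0, 0.0065], [0, 0, 0]],
    [[0, 0, 0.0065], [0, 0, 0]],
    [[0, 0, 0.0065], [0, 0, 0]],
    [[0, 0, 0.0065], [0, 0, 0]]
  ]
}}

```text
time_s: 24.68
position: [0.6261, -0.0062, 0.0667]
orientation: [[0.133, 0.991, -0.0], [0.991, -0.133, -0.0], [-0.0, -0.0, -1.0]]
ft_force: [-3.2, -0.3, 4.9]
opening: 0.0642
grip_force: 68.6
```

Request:
{"name": "jog_arm", "arguments": {
  "plan": [
    [[0, 0, 0.0005], [0, 0, 0]],
    [[0, 0, 0.001], [0, 0, 0]],
    [[0, 0, 0.001], [0, 0, 0]]
  ]
}}

```text
time_s: 24.93
position: [0.6261, -0.0062, 0.0667]
orientation: [[0.132, 0.991, -0.001], [0.991, -0.132, -0.0], [-0.0, -0.0, -1.0]]
ft_force: [-5.9, -0.4, 10.0]
opening: 0.0643
grip_force: 69.3
```

Contact is at the expected height. I'll ease off, open and retreat to a point above the olive jar on the mat.

Request:
{"name": "jog_arm", "arguments": {
  "plan": [
    [[0, 0, -0.001], [0, 0, 0]],
    [[0, 0, -0.001], [0, 0, 0]],
    [[0, 0, -0.001], [0, 0, 0]]
  ]
}}

```text
time_s: 25.18
position: [0.6261, -0.0062, 0.0667]
orientation: [[0.132, 0.991, -0.0], [0.991, -0.132, -0.0], [-0.0, -0.0, -1.0]]
ft_force: [-3.9, 0.4, 6.4]
opening: 0.0642
grip_force: 68.8
```

Request:
{"name": "jog_arm", "arguments": {
  "plan": [
    [[0, 0, 0], [0, 0, 0]],
    [[0, 0, 0], [0, 0, 0]],
    [[0, 0, 0], [0, 0, 0]],
    [[0, 0, 0], [0, 0, 0]],
    [[0, 0, 0], [0, 0, 0]],
    [[0, 0, 0], [0, 0, 0]]
  ],
  "gripper": 0
}}

```text
time_s: 25.68
position: [0.6261, -0.0062, 0.0657]
orientation: [[0.133, 0.991, -0.0], [0.991, -0.133, 0.0], [0.0, -0.0, -1.0]]
ft_force: [-0.2, -1.2, 0.4]
opening: 0.0857
grip_force: 0.0
```

```bash
python3 g.py 0.4467,-0.106,0.165,-7.55
```

```text
t 25.68 [626.1  -6.2  65.7] yaw -7.62 q [-0.15  0.52  1.55  0.    1.07 -0.02]
[-0.1227, -0.1646, -0.0993] [-0.0001, -0.0, -0.0012]
```

Request:
{"name": "jog_arm", "arguments": {
  "plan": [
    [[0, 0, -0.03], [0, 0, 0]],
    [[0, 0, -0.065], [0, 0, 0]],
    [[0, 0, -0.1], [0, 0, 0]],
    [[-0.024, -0.032, -0.1], [0, 0, 0]],
    [[-0.048, -0.064, -0.1], [0, 0, 0]],
    [[-0.072, -0.096, -0.1], [0, 0, 0]],
    [[-0.096, -0.128, -0.1], [0, 0, 0]],
    [[-0.115, -0.154, -0.1], [0, 0, 0]],
    [[-0.1227, -0.1646, -0.1], [0, 0, 0]],
    [[-0.1227, -0.1646, -0.1], [0, 0, 0]]
  ]
}}

```text
time_s: 26.52
position: [0.4446, -0.1067, 0.1658]
orientation: [[0.136, 0.991, -0.001], [0.991, -0.136, 0.0], [-0.0, -0.001, -1.0]]
ft_force: [0.5, -0.2, 0.1]
opening: 0.0852
grip_force: 0.0
```

```bash
cat > cmp.py <<'E'
from h import *
import sys
# shift of a jar's patch between start and now (normalised correlation, parabola sub-pixel)
def shift(a,b,box,m=4):
    x0,y0,x1,y1=box;T=cv2.cvtColor(a,cv2.COLOR_RGB2GRAY)[y0:y1,x0:x1];S=cv2.cvtColor(b,cv2.COLOR_RGB2GRAY)[y0-m:y1+m,x0-m:x1+m]
    f=8;up=lambda i:cv2.resize(i,None,fx=f,fy=f,interpolation=cv2.INTER_CUBIC)
    _,v,_,l=cv2.minMaxLoc(cv2.matchTemplate(up(S),up(T),cv2.TM_CCOEFF_NORMED));return np.array(l)/f-m,v
t=camera("top");s=camera("side");t0=np.load("top0.npy");s0=np.load("side0.npy")
B={"salmon":((203,131,236,162),(255,142,287,175),(218,146),(270,152)),"blue":((263,134,299,170),(274,176,309,230),(281,150.8),(292,189.4)),"olive":((326,143,361,180),(292,222,331,275),(344.4,160.5),(314,233.3))}
for k in sys.argv[1:]:
    for n,c,i0,j in(("top",t,t0,0),("side",s,s0,1)):
        d,v=shift(i0,c["image"],B[k][j]);p=np.array(B[k][2+j])
        q=onplane(c,[p,p+d],.094)*1000;print(k,n,"px",d,"corr",round(v,3),"mm",np.round(q[1]-q[0],1)[:2])
E
python3 cmp.py salmon blue; python3 g.py 0.4467,-0.106,0.0620,-7.55
```

```text
salmon top px [0. 0.] corr 0.998 mm [0. 0.]
salmon side px [ 0.    -0.125] corr 0.957 mm [0.2 0.4]
blue top px [0.125 0.   ] corr 0.998 mm [-0.  -0.2]
blue side px [0. 0.] corr 0.703 mm [0. 0.]
t 26.62 [ 447.6 -106.2  166.5] yaw -7.68 q [-0.42  0.06  1.91  0.    1.17 -0.29]
[0.0001, -0.0012, 0.1045] [0.0022, -0.0001, -0.0023]
```

The blue jar is back within about 0.2 mm. Now the olive jar.

Request:
{"name": "jog_arm", "arguments": {
  "plan": [
    [[0, 0, 0.03], [0, 0, -0.001]],
    [[0, 0, 0.06], [0, 0, -0.001]],
    [[0, 0, 0.088], [0, 0, -0.001]],
    [[0, 0, 0.1], [0, 0, -0.001]],
    [[0, 0, 0.1035], [0, 0, -0.001]],
    [[0, 0, 0.1035], [0, 0, -0.001]],
    [[0, 0, 0.1035], [0, 0, -0.001]],
    [[0, 0, 0.1035], [0, 0, -0.001]],
    [[0, 0, 0.1035], [0, 0, -0.001]],
    [[0, 0, 0.1035], [0, 0, -0.001]]
  ]
}}

```text
time_s: 27.45
position: [0.4477, -0.1064, 0.0636]
orientation: [[0.131, 0.991, 0.002], [0.991, -0.131, -0.001], [-0.001, 0.003, -1.0]]
ft_force: [-0.4, 0.2, -0.5]
opening: 0.0854
grip_force: 0.0
```

Request:
{"name": "jog_arm", "arguments": {
  "plan": [
    [[0, 0, 0], [0, 0, 0]],
    [[0, 0, 0], [0, 0, 0]],
    [[0, 0, 0], [0, 0, 0]],
    [[0, 0, 0], [0, 0, 0]],
    [[0, 0, 0], [0, 0, 0]],
    [[0, 0, 0], [0, 0, 0]],
    [[0, 0, 0], [0, 0, 0]],
    [[0, 0, 0], [0, 0, 0]],
    [[0, 0, 0], [0, 0, 0]],
    [[0, 0, 0], [0, 0, 0]]
  ],
  "gripper": 255
}}

```text
time_s: 28.28
position: [0.4473, -0.1064, 0.0635]
orientation: [[0.132, 0.991, 0.001], [0.991, -0.132, -0.001], [-0.0, 0.001, -1.0]]
ft_force: [-0.0, 0.2, 5.5]
opening: 0.0606
grip_force: 65.6
```

```bash
python3 g.py 0.6087,-0.1266,0.075,-7.57
```

```text
t 28.28 [ 447.3 -106.4   63.5] yaw -7.57 q [-0.42  0.23  1.97 -0.    0.94 -0.29]
[0.0012, 0.1627, -0.0113] [0.0013, 0.0004, -0.0]
```

Request:
{"name": "jog_arm", "arguments": {
  "plan": [
    [[0, 0, -0.015], [0, 0, 0]],
    [[0, 0, -0.035], [0, 0, 0]],
    [[0, 0, -0.05], [0, 0, 0]],
    [[0.001, 0.03, -0.05], [0, 0, 0]],
    [[0.001, 0.07, -0.05], [0, 0, 0]],
    [[0.001, 0.11, -0.05], [0, 0, 0]],
    [[0.001, 0.145, -0.05], [0, 0, 0]],
    [[0.001, 0.16, -0.045], [0, 0, 0]],
    [[0.001, 0.163, -0.035], [0, 0, 0]],
    [[0.001, 0.163, -0.02], [0, 0, 0]]
  ]
}}

```text
time_s: 29.12
position: [0.6099, -0.1269, 0.0827]
orientation: [[0.131, 0.991, 0.002], [0.991, -0.131, -0.001], [-0.001, 0.003, -1.0]]
ft_force: [-0.2, -0.1, -1.7]
opening: 0.0608
grip_force: 65.6
```

Request:
{"name": "jog_arm", "arguments": {
  "plan": [
    [[0, 0, 0.005], [0, 0, 0]],
    [[0, 0, 0.01], [0, 0, 0]],
    [[0, 0, 0.01], [0, 0, 0]],
    [[0, 0, 0.01], [0, 0, 0]],
    [[0, 0, 0.01], [0, 0, 0]],
    [[0, 0, 0.01], [0, 0, 0]],
    [[0, 0, 0.01], [0, 0, 0]],
    [[0, 0, 0.01], [0, 0, 0]]
  ]
}}

```text
time_s: 29.78
position: [0.6087, -0.1266, 0.0731]
orientation: [[0.132, 0.991, 0.001], [0.991, -0.132, -0.0], [-0.0, 0.001, -1.0]]
ft_force: [0.5, 0.3, -1.1]
opening: 0.0607
grip_force: 65.6
```

```bash
python3 g.py 0.6087,-0.1269,0.0666,-7.57
```

```text
t 29.78 [ 608.7 -126.6   73.1] yaw -7.56 q [-0.34  0.5   1.56 -0.    1.08 -0.21]
[-0.0003, 0.0, 0.0065] [0.0012, 0.0003, 0.0001]
```

Request:
{"name": "jog_arm", "arguments": {
  "plan": [
    [[-0.0003, 0, 0.003], [0, 0, 0]],
    [[-0.0003, 0.0002, 0.005], [0, 0, 0]],
    [[-0.0003, 0.0003, 0.0065], [0, 0, 0]],
    [[-0.0003, 0.0003, 0.0065], [0, 0, 0]],
    [[-0.0003, 0.0003, 0.0065], [0, 0, 0]],
    [[-0.0003, 0.0003, 0.0065], [0, 0, 0]]
  ]
}}

```text
time_s: 30.28
position: [0.6085, -0.1268, 0.0665]
orientation: [[0.132, 0.991, -0.0], [0.991, -0.132, -0.0], [-0.0, -0.0, -1.0]]
ft_force: [-2.6, 0.4, 4.8]
opening: 0.0607
grip_force: 66.2
```

Request:
{"name": "jog_arm", "arguments": {
  "plan": [
    [[0, 0, 0.0005], [0, 0, 0]],
    [[0, 0, 0.0005], [0, 0, 0]],
    [[0, 0, 0.0005], [0, 0, 0]]
  ]
}}

```text
time_s: 30.53
position: [0.6085, -0.1268, 0.0665]
orientation: [[0.131, 0.991, -0.0], [0.991, -0.131, 0.0], [-0.0, -0.0, -1.0]]
ft_force: [-4.4, 0.9, 7.9]
opening: 0.0606
grip_force: 66.6
```

Request:
{"name": "jog_arm", "arguments": {
  "plan": [
    [[0, 0, -0.0005], [0, 0, 0]],
    [[0, 0, -0.0005], [0, 0, 0]],
    [[0, 0, -0.0005], [0, 0, 0]]
  ]
}}

```text
time_s: 30.78
position: [0.6085, -0.1268, 0.0665]
orientation: [[0.132, 0.991, -0.0], [0.991, -0.132, 0.0], [-0.0, -0.0, -1.0]]
ft_force: [-3.9, 1.2, 6.1]
opening: 0.0604
grip_force: 66.4
```

Request:
{"name": "jog_arm", "arguments": {
  "plan": [
    [[0, 0, 0], [0, 0, 0]],
    [[0, 0, 0], [0, 0, 0]],
    [[0, 0, 0], [0, 0, 0]],
    [[0, 0, 0], [0, 0, 0]],
    [[0, 0, 0], [0, 0, 0]],
    [[0, 0, 0], [0, 0, 0]]
  ],
  "gripper": 0
}}

```text
time_s: 31.28
position: [0.6086, -0.1268, 0.0657]
orientation: [[0.132, 0.991, -0.0], [0.991, -0.132, 0.0], [-0.0, -0.0, -1.0]]
ft_force: [-0.3, -0.1, -0.3]
opening: 0.0857
grip_force: 0.0
```

Request:
{"name": "jog_arm", "arguments": {
  "plan": [
    [[0, 0, -0.03], [0, 0, 0]],
    [[0, 0, -0.065], [0, 0, 0]],
    [[0, 0, -0.1], [0, 0, 0]],
    [[0.01, -0.035, -0.11], [0, 0, 0]],
    [[0.03, -0.07, -0.11], [0, 0, 0]],
    [[0.05, -0.1, -0.11], [0, 0, 0]],
    [[0.07, -0.135, -0.11], [0, 0, 0]],
    [[0.09, -0.17, -0.11], [0, 0, 0]],
    [[0.1, -0.2, -0.11], [0, 0, 0]],
    [[0.11, -0.215, -0.11], [0, 0, 0]]
  ]
}}

```text
time_s: 32.12
position: [0.4061, 0.0121, 0.175]
orientation: [[0.131, 0.991, -0.003], [0.991, -0.131, 0.001], [0.0, -0.003, -1.0]]
ft_force: [1.4, 0.3, 0.4]
opening: 0.0853
grip_force: 0.0
```

Request:
{"name": "jog_arm", "arguments": {
  "plan": [
    [[0, 0, 0], [0, 0, 0]],
    [[0, 0, 0], [0, 0, 0]],
    [[0, 0, 0], [0, 0, 0]],
    [[0, 0, 0], [0, 0, 0]],
    [[0, 0, 0], [0, 0, 0]],
    [[0, 0, 0], [0, 0, 0]]
  ]
}}

```text
time_s: 32.62
position: [0.4107, 0.01, 0.176]
orientation: [[0.132, 0.991, 0.0], [0.991, -0.132, -0.0], [-0.0, 0.0, -1.0]]
ft_force: [0.3, 0.2, 0.2]
opening: 0.0854
grip_force: 0.0
```

```bash
python3 cmp.py salmon blue olive
python3 - <<'E'
from h import *
cv2.imwrite("pics/end.png",cv2.resize(camera("top")["image"][110:300,140:380,::-1],None,fx=2.5,fy=2.5,interpolation=cv2.INTER_CUBIC))
E
```

```text
salmon top px [0. 0.] corr 0.998 mm [0. 0.]
salmon side px [0. 0.] corr 0.999 mm [0. 0.]
blue top px [0.125 0.   ] corr 0.998 mm [-0.  -0.2]
blue side px [0.125 0.25 ] corr 0.957 mm [-0.1 -0.7]
olive top px [ 0.    -0.875] corr 0.983 mm [ 1.7 -0.1]
olive side px [ 1.375 -0.375] corr 0.925 mm [ 2.6 -0.2]
```

View pics/end.png

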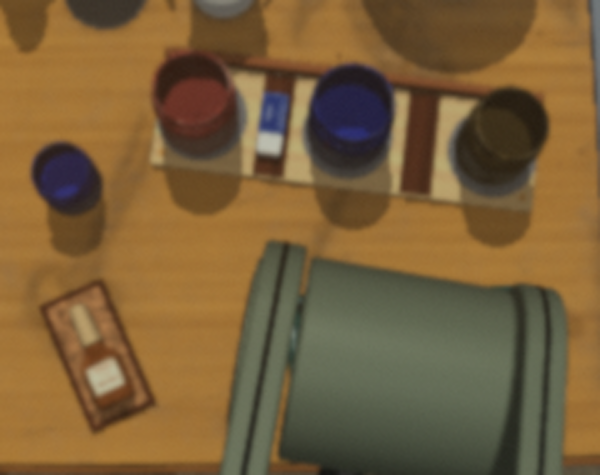

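The bottle lies in place and the eraser and salmon jar have not moved. The olive jar sits about 2 mm too far in +x, so I'll regrasp it and move it back.

Request:
{"name": "jog_arm", "arguments": {
  "plan": [
    [[-0.015, 0.03, 0], [0, 0, 0]],
    [[-0.033, 0.065, 0], [0, 0, 0]],
    [[-0.051, 0.1, 0], [0, 0, 0]],
    [[-0.069, 0.135, 0], [0, 0, 0]],
    [[-0.087, 0.17, 0], [0, 0, 0]],
    [[-0.102, 0.2, 0], [0, 0, 0]],
    [[-0.11, 0.215, 0], [0, 0, 0]],
    [[-0.11, 0.215, 0], [0, 0, 0]],
    [[-0.11, 0.215, 0], [0, 0, 0]],
    [[-0.11, 0.215, 0], [0, 0, 0]]
  ]
}}

```text
time_s: 33.6
position: [0.6075, -0.1261, 0.1751]
orientation: [[0.131, 0.991, -0.002], [0.991, -0.131, 0.001], [0.001, -0.002, -1.0]]
ft_force: [-0.7, -0.3, -0.1]
opening: 0.0853
grip_force: 0.0
```

Request:
{"name": "jog_arm", "arguments": {
  "plan": [
    [[0, 0, 0.03], [0, 0, 0]],
    [[0, 0, 0.06], [0, 0, 0]],
    [[0, 0, 0.09], [0, 0, 0]],
    [[0, 0, 0.105], [0, 0, 0]],
    [[0, 0, 0.11], [0, 0, 0]],
    [[0, 0, 0.11], [0, 0, 0]],
    [[0, 0, 0.11], [0, 0, 0]],
    [[0, 0, 0.11], [0, 0, 0]],
    [[0, 0, 0.11], [0, 0, 0]],
    [[0, 0, 0.11], [0, 0, 0]]
  ]
}}

```text
time_s: 34.43
position: [0.6098, -0.1272, 0.0678]
orientation: [[0.132, 0.991, 0.003], [0.991, -0.132, -0.001], [-0.001, 0.003, -1.0]]
ft_force: [-0.6, 0.1, 0.2]
opening: 0.0855
grip_force: 0.0
```

Request:
{"name": "jog_arm", "arguments": {
  "plan": [
    [[0, 0, 0], [0, 0, 0]],
    [[0, 0, 0], [0, 0, 0]],
    [[0, 0, 0], [0, 0, 0]],
    [[0, 0, 0], [0, 0, 0]],
    [[0, 0, 0], [0, 0, 0]],
    [[0, 0, 0], [0, 0, 0]],
    [[0, 0, 0], [0, 0, 0]],
    [[0, 0, 0], [0, 0, 0]],
    [[0, 0, 0], [0, 0, 0]],
    [[0, 0, 0], [0, 0, 0]]
  ],
  "gripper": 255
}}

```text
time_s: 35.27
position: [0.6095, -0.1272, 0.0671]
orientation: [[0.132, 0.991, 0.002], [0.991, -0.132, -0.001], [-0.0, 0.002, -1.0]]
ft_force: [-0.8, 0.5, 6.9]
opening: 0.0607
grip_force: 65.6
```

Request:
{"name": "jog_arm", "arguments": {
  "plan": [
    [[0, 0, -0.004], [0, 0, 0]],
    [[0, 0, -0.006], [0, 0, 0]],
    [[0, -0.001, -0.006], [0, 0, 0]],
    [[0, -0.002, -0.006], [0, 0, 0]],
    [[0, -0.002, -0.006], [0, 0, 0]],
    [[0, -0.002, -0.006], [0, 0, 0]],
    [[0, -0.002, -0.006], [0, 0, 0]],
    [[0, -0.002, -0.006], [0, 0, 0]]
  ]
}}

```text
time_s: 35.93
position: [0.6065, -0.1265, 0.0717]
orientation: [[0.132, 0.991, -0.0], [0.991, -0.132, 0.0], [0.0, -0.0, -1.0]]
ft_force: [-0.1, 0.2, -1.6]
opening: 0.0607
grip_force: 65.1
```

Request:
{"name": "jog_arm", "arguments": {
  "plan": [
    [[-0.0005, 0, 0.002], [0, 0, 0]],
    [[-0.0005, 0, 0.004], [0, 0, 0]],
    [[-0.0005, 0.0002, 0.005], [0, 0, 0]],
    [[-0.0005, 0.0002, 0.005], [0, 0, 0]],
    [[-0.0005, 0.0002, 0.005], [0, 0, 0]],
    [[-0.0005, 0.0002, 0.005], [0, 0, 0]]
  ]
}}

```text
time_s: 36.43
position: [0.6067, -0.1271, 0.0671]
orientation: [[0.132, 0.991, -0.0], [0.991, -0.132, -0.0], [-0.0, -0.0, -1.0]]
ft_force: [-1.2, 0.6, 1.7]
opening: 0.0609
grip_force: 65.4
```

Request:
{"name": "jog_arm", "arguments": {
  "plan": [
    [[0, 0, 0.0003], [0, 0, 0]],
    [[0, 0, 0.0003], [0, 0, 0]],
    [[0, 0, 0.0003], [0, 0, 0]]
  ]
}}

```text
time_s: 36.68
position: [0.6067, -0.127, 0.0671]
orientation: [[0.132, 0.991, -0.0], [0.991, -0.132, -0.0], [-0.0, -0.0, -1.0]]
ft_force: [-3.4, 0.0, 5.7]
opening: 0.0604
grip_force: 65.8
```

Contact. I'll release, retreat and compare with the start images.

Request:
{"name": "jog_arm", "arguments": {
  "plan": [
    [[0, 0, 0], [0, 0, 0]],
    [[0, 0, 0], [0, 0, 0]],
    [[0, 0, 0], [0, 0, 0]],
    [[0, 0, 0], [0, 0, 0]],
    [[0, 0, 0], [0, 0, 0]],
    [[0, 0, 0], [0, 0, 0]]
  ],
  "gripper": 0
}}

```text
time_s: 37.18
position: [0.6068, -0.127, 0.0665]
orientation: [[0.132, 0.991, 0.0], [0.991, -0.132, 0.0], [0.0, 0.0, -1.0]]
ft_force: [1.0, 0.0, 0.1]
opening: 0.0855
grip_force: 0.0
```

Request:
{"name": "jog_arm", "arguments": {
  "plan": [
    [[0, 0, -0.03], [0, 0, 0]],
    [[0, 0, -0.065], [0, 0, 0]],
    [[0, 0, -0.1], [0, 0, 0]],
    [[0.01, -0.035, -0.11], [0, 0, 0]],
    [[0.03, -0.07, -0.11], [0, 0, 0]],
    [[0.05, -0.1, -0.11], [0, 0, 0]],
    [[0.07, -0.135, -0.11], [0, 0, 0]],
    [[0.09, -0.17, -0.11], [0, 0, 0]],
    [[0.1, -0.2, -0.11], [0, 0, 0]],
    [[0.11, -0.215, -0.11], [0, 0, 0]]
  ]
}}

```text
time_s: 38.02
position: [0.4042, 0.0118, 0.1757]
orientation: [[0.131, 0.991, -0.003], [0.991, -0.131, 0.001], [0.0, -0.003, -1.0]]
ft_force: [0.3, 0.1, -0.8]
opening: 0.0851
grip_force: 0.0
```

Request:
{"name": "jog_arm", "arguments": {
  "plan": [
    [[0, 0, 0], [0, 0, 0]],
    [[0, 0, 0], [0, 0, 0]],
    [[0, 0, 0], [0, 0, 0]],
    [[0, 0, 0], [0, 0, 0]],
    [[0, 0, 0], [0, 0, 0]],
    [[0, 0, 0], [0, 0, 0]]
  ]
}}

```text
time_s: 38.52
position: [0.4089, 0.0097, 0.1767]
orientation: [[0.132, 0.991, 0.0], [0.991, -0.132, -0.0], [-0.0, 0.0, -1.0]]
ft_force: [1.3, -0.3, 0.2]
opening: 0.0857
grip_force: 0.0
```

```bash
python3 cmp.py salmon blue olive
```

```text
salmon top px [0. 0.] corr 0.998 mm [0. 0.]
salmon side px [0. 0.] corr 0.999 mm [0. 0.]
blue top px [0.125 0.   ] corr 0.998 mm [-0.  -0.2]
blue side px [0.125 0.25 ] corr 0.959 mm [-0.1 -0.7]
olive top px [ 0.125 -0.375] corr 0.995 mm [ 0.7 -0.3]
olive side px [ 0.75  -0.125] corr 0.95 mm [ 1.3 -0.3]
```

The olive jar is now within about 1 mm, so I'm handing in.

```bash
python3 -c "
from cell import workorder
print(workorder.job_done())"
```

```text
the job is handed in; nothing more can be done
None
```

The job is handed in: the bottle lies flat and centred lengthwise on the cork pad, the blue and olive jars are back within about 1 mm of where they started, the salmon jar measures no shift and the eraser looks undisturbed, though olive needed a second grasp to correct a 2 mm offset.

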